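Unfold the clamp's crank grip and nip up a casting

TASK

The folding grip of the bench clamp's crank lies flat over its arm: swing the grip up until it is home against its stop, and only then crank clockwise until the jaws hold the bearing block firmly between them, squared up. Feel for the bite: nip it up without crushing the casting. Then let go, leaving the grip standing up, and leave everything else on the bench alone.

Things in the scene. Friction and masses are not known exactly. Their poses are not given: they have to be found in the camera images.
- crank_axis (a point): Point on the vertical crank axis of the grey bench clamp, level with the folded grip (96 mm above the bench). The clamp is bolted to the bench: base 130 x 360 mm, 30 mm high, with a gearbox 100 x 110 mm (top 56 mm above the bench) under the crank. This frame's y axis points horizontally along the bed, from the crank to the jaws. Seen from above, the crank turns clockwise to close the jaw.
- fold_hinge (a point): Centre of the pin that joins the black grip to the outer end of the steel crank arm, 80 mm from the crank axis and 96 mm above the bench. The pin is horizontal and square to the arm. The arm is a flat bar 16 mm wide, its top 80 mm above the bench; it runs from the hub (28 mm across, top 82 mm above the bench) to this pin.
- grip_mid (a point): Point on the centre line of the round black grip, 60 mm from the pin. The grip is 20 mm thick and ends 96 mm from the pin, smooth, so that it creeps in a light pinch when turned under load, with a small bead (23 mm) at the free end. Folded, it lies level above the arm (6 mm gap) with its free end just past the hub; unfolded it stands up from the arm's outer end.
- handle (a joint): Fold angle of the grip in rad: 0 folded flat over the arm, 1.57 upright, 1.66 at its hard stop (leaning 5 degrees outward), which is its working position. The hinge is stiff with friction: about 5 N at grip_mid moves it, and it stays where it is left.
- crank (a joint): Crank angle in rad, growing clockwise seen from above; 0 when the arm points from the axis against the x axis of crank_axis. The moving jaw closes 12 mm per rad. Plain friction of about 5.5 N at the grip, the same all the way; once the jaw bears, each newton more at the grip adds about 7 N of clamping. The friction also holds the clamping force when the grip is let go (up to about 35 N; anything above relaxes to that).
- jaw: Moving steel jaw, 100 mm wide, 25 mm thick, 55 mm high, driven by the crank. Origin at the lower edge of its clamping face, mid-width, 30 mm above the bench; its y axis points to the fixed jaw. It starts clear of the workpiece.
- anvil: Fixed steel jaw, 100 mm wide, 55 mm high. Origin at the lower edge of its clamping face, mid-width, 30 mm above the bench. Its face looks back at the moving jaw. It is bolted down nearer to or farther from the crank (12 mm range), square to the bed.
- block: Workpiece: rough-cast aluminium bearing block with a round boss on top, standing loose and slightly askew on the clamp's bed between the jaws. About 60 mm long across the bed, roughly 45 mm (give or take 2 mm, castings differ) between the jaws, 45 mm high. Origin at the centre of its underside, on the bed 30 mm above the bench. It is squared and pushed along by the jaw. Held firmly means some 15 to 50 N of clamping; above 100 N the casting is crushed.
- spare: Bystander to leave alone: a spare bearing block like the workpiece, loose on the bench. Origin at its underside, centred.
- spraycan: Bystander to leave alone: spray can, 54 mm across, 150 mm high. Origin at its underside, centred.
- wrench: Bystander to leave alone: flat wrench lying on the bench. Origin at its underside or on its axis.
- driver: Bystander to leave alone: screwdriver lying on the bench. Origin at its underside or on its axis.
- tape: Bystander to leave alone: roll, 90 mm across, 25 mm high. Origin at its underside, centred.
- tin: Bystander to leave alone: open metal tin, 80 mm across, 70 mm high. Origin at its underside, centred.
- partsbox: Bystander to leave alone: open cardboard box 160 x 110 x 50 mm. Origin at its underside, centred.
Not all that is in view belongs to the job. Leave any pink look-alike of the block alone.

How it is judged (in metres and radians):
On the way, in this order (a step that is already met when the one before it is completed fails the run):
1. the grip is unfolded home against its stop (1.60 rad or more) before the block is gripped (value of joint handle above 1.6 rad and contact force between jaw and block below 1 N), for 0.2 s.
2. with the grip up, the block is clamped between both jaws with more than 10 N (value of joint handle above 1.45 rad and contact force between each of jaw, anvil and block above 10 N), for 0.2 s.
At the end, for the whole second after the job is handed in: The grip stands at 1.45 rad or more; the block stands flat on the bed (within 4 mm and 0.05 rad), square to the jaws within 0.05 rad, clamped with 10 to 60 N at each jaw, at rest (all of step 2 and contact force between each of jaw, anvil and block below 60 N and angle between the y axis of block and the y axis of anvil, either way round below 0.05 rad and angle between block's own z axis and vertical below 0.05 rad and z of block in the frame of anvil below 0.004 m and velocity of joint crank between -0.05 and 0.05 rad/s and linear speed of block below 0.01 m/s); the robot touches nothing.
It fails at once if the crank is turned (its arm end by more than 15 mm) with the grip not yet up (below 1.40 rad) (value of joint handle below 1.4 rad and distance of fold_hinge from where it was at the start of the episode above 0.015 m).
It fails at once if the casting is crushed (more than 100 N at the moving jaw) (contact force between jaw and block above 100 N).
It fails at once if a bystander is moved by more than 30 mm (distance of any of spare, spraycan, wrench, driver, tape, tin, partsbox from where it was at the start of the episode above 0.03 m).
It also fails if it takes over 72 s, if anything falls off the work surface, if the arm or the gripper's body presses on something with over 40 N, if the wrist force passes 120 N, or if a joint passes its speed limit or range.

ROBOT

A 7-joint arm with a two-finger parallel gripper is mounted at the origin on the work surface. World frame = base frame: x ahead of the robot, y to its left, z up, the work surface at z = 0. Lengths are in mm, angles in rad, forces in N, time in s.
With the tool pointing down it reaches from about 425 to 825 mm from the base axis. Payload 3.6 kg.
Tool frame: the origin (TCP) lies midway between the tips of the shut fingers; the grasp point (between the pads) lies manip.hold_point_z behind it (manip.hold_point_z is the distance from the TCP to the grasp point, in mm); z points along the fingers, y is the line along which they close (so a half turn about z gives the same grasp; the last joint's range is limited). The gripper opens to 93 mm and grips with 3 to 60 N. Pads are 15 mm wide; open, the fingers measure 128 mm over their backs; the gripper's body (75 mm by 188 mm) begins 65 mm behind the grasp point.
Start: joints at [-1.286, 0.615, -0.013, 1.423, 0.008, 1.103, -0.04], TCP at [199.368, 618.639, 218.64] pointing down, gripper open.
Joint ranges: [-3.12, 3.12], [-0.3, 2.06], [-1.34, 1.32], [0.26, 2.42], [-1.36, 4.5], [0.01, 1.98], [-2.84, 2.84]. Speed limits (rad/s): [2.79, 2.79, 3.14, 3.14, 3.14, 3.14, 3.14].

INTERFACE

Orientations are given as a rotation vector (axis times angle).
In Python, from workcell import manip, effector, snapshot, get_calibration, status gives the robot as it stands. Calls block until the motion is done:
- manip.movep(position, orientation): joint-space move of the TCP to a pose.
- manip.line_to(position, ori=None, rate=150): straight line of the TCP; ori=None keeps the orientation; rate is the mean speed in mm/s.
- manip.goto_joints(angles): joint-space move.
- effector.set_gripper(opening, force=None): finger opening in mm; force is the grip in N (None keeps the last); returns when the fingers have stopped.
- manip.dwell(seconds).
- manip.inverse_kinematics(position, orientation): joint angles nearest the present ones, or None.
- snapshot(name): name is "side" or "top"; returns (picture, depth): 400x640x3 uint8, blue, green, red; 400x640 float32, mm along the optical axis (not along the pixel's ray), 0 where there is no reading.
- get_calibration(name): a dict with "camera_matrix" (3x3 intrinsics, pixels), "R" (3x3) and "t" (3): a world point X has camera coordinates R X + t. Camera axes: x right, y down, z forward; pixel columns grow to the right and rows downward; lengths in mm; the calibration is good to about 2 mm. A picture is of the moment at which its call begins. get_calibration takes no time and is no camera call.
A pose or a line that the arm cannot do raises manip.IKError and nothing moves.
- manip.hand_in(): hands the job in; it is judged then, once.
Readings, each from a call of its own:
- status.get_clock(): time.
- status.get_qpos(): joint angles.
- status.get_joint_vel(): joint speeds.
- status.get_tau(): joint torques, N m.
- status.get_tool_pos(): TCP position.
- status.get_ee_rot(): TCP orientation.
- status.get_force(): force on the tool from outside, world axes, zero at the start.
- status.get_torque(): the same for the moment, N m.
- status.get_gripper_width(): finger opening in mm.
- status.get_grip_force(): force on a finger pad.
Only numpy, scipy, OpenCV 4.12 (cv2) and the standard library are available. Lean on these libraries where they do the work, as an engineer would, in place of code of your own. Each camera call takes 0.05 s, during which the arm holds its last target. There are 200 camera calls.

## Working session

There is one attempt and no reset: what is moved stays moved. The work goes in short steps, each a Python script; the robot and the scene stay as the last script left them, time stands still between calls to the robot, and variables do not carry over. Pictures are saved under pics/ and viewed, at most 10 in all, crops included, and the job is handed in when it is done.

```bash
ls; mkdir -p pics
python3 - <<'E'
from workcell import manip, effector, snapshot, get_calibration, status
import cv2,numpy as np
for n in ("top","side"):
    p,d=snapshot(n); cv2.imwrite(f"pics/{n}0.png",p); np.save(f"pics/{n}0.npy",d)
    c=get_calibration(n); print(n,{k:np.round(np.array(v),3).tolist() for k,v in c.items()})
print(manip.hold_point_z,status.get_clock(),status.get_tool_pos(),status.get_ee_rot(),status.get_force())
E
```

```text
pics
top {'camera_matrix': [[483.458, 0.0, 321.692], [0.0, 483.458, 204.011], [0.0, 0.0, 1.0]], 'R': [[-0.073, -0.997, -0.004], [-0.974, 0.073, -0.213], [0.213, -0.011, -0.977]], 't': [24.101, 541.031, 1350.116]}
side {'camera_matrix': [[434.849, 0.0, 321.643], [0.0, 434.849, 201.916], [0.0, 0.0, 1.0]], 'R': [[0.953, -0.303, 0.009], [-0.188, -0.616, -0.765], [0.238, 0.727, -0.644]], 't': [-529.466, 153.391, 1190.079]}
18.8 0.1 [199.17212026 618.00953014 217.61794873] [-0.48766681 -3.10319082  0.00349196] [-0.03302134  0.38860236  0.58061369]
```

View pics/top0.png

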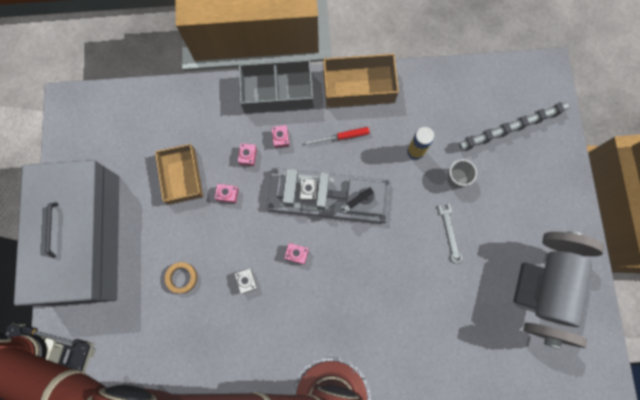

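View pics/side0.png

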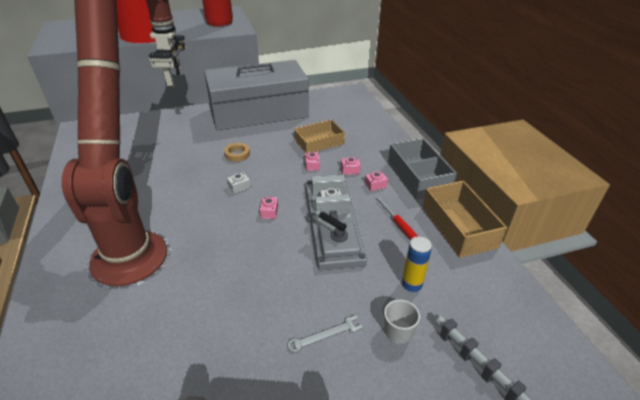

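The top view shows the clamp at about (330,195), with the jaws at (290,187) and (320,190) and the black grip from (348,207) to (372,190). I'll zoom in and use the depth.

```bash
cat > h.py <<'E'
from workcell import manip, effector, snapshot, get_calibration, status
import cv2,numpy as np
def cloud(n,d):
    c=get_calibration(n);K=np.array(c["camera_matrix"]);R=np.array(c["R"]);t=np.array(c["t"])
    v,u=np.mgrid[:400,:640]; q=np.stack([(u-K[0,2])/K[0,0]*d,(v-K[1,2])/K[1,1]*d,d],-1)
    return (q-t)@R      # R^T (q-t)
def proj(n,X):
    c=get_calibration(n);x=np.array(c["camera_matrix"])@(np.array(c["R"])@np.array(X).T+np.array(c["t"])[:,None]);return (x[:2]/x[2]).T
E
python3 - <<'E'
from h import *
a=cv2.imread("pics/top0.png")[155:235,255:400]; b=cv2.imread("pics/side0.png")[165:280,290:380]
a=cv2.resize(a,None,fx=5,fy=5,interpolation=cv2.INTER_CUBIC); cv2.imwrite("pics/topc.png",a)
b=cv2.resize(b,None,fx=5,fy=5,interpolation=cv2.INTER_CUBIC); cv2.imwrite("pics/sidec.png",b)
for n,(r0,r1,c0,c1) in {"top":(155,235,255,400),"side":(165,280,290,380)}.items():
    P=cloud(n,np.load(f"pics/{n}0.npy")); im=cv2.imread(f"pics/{n}0.png")
    S=np.zeros((400,640),bool);S[r0:r1,c0:c1]=1
    z=P[...,2]; print(n,"bench z",np.median(z[S&(abs(z)<10)]))
    dark=S&(im.max(2)<60)&(z>85)&(z<125)
    q=P[dark]; m=q.mean(0); w=np.linalg.svd(q[:,:2]-m[:2],full_matrices=0)[2][0]; s=(q[:,:2]-m[:2])@w
    print("grip",len(q),m,w,s.min(),s.max(),np.percentile(q[:,2],[5,50,95]))
    base=S&(z>20)&(z<36); print("base rect",cv2.minAreaRect(P[base][:,:2].astype(np.float32)))
    jw=S&(z>79)&(z<92)&(im.min(2)>90); print("jaws",jw.sum())
    np.save(f"pics/{n}P.npy",P)
    k,l=cv2.connectedComponents(jw.astype(np.uint8))
    for i in range(1,k):
        if (l==i).sum()>15: print(cv2.minAreaRect(P[l==i][:,:2].astype(np.float32)),(l==i).sum(),np.median(z[l==i]),[int(x.mean()) for x in np.nonzero(l==i)])
E
```

```text
top bench z -0.5577281048752114
grip 129 [ 542.89859269 -126.0758008   104.15218073] [-0.51004208  0.86014945] -33.98029249515916 37.263847984514875 [ 98.58087792 104.19203796 109.43484076]
base rect ((575.0469970703125, -37.458770751953125), (360.41796875, 132.77767944335938), 79.56493377685547)
jaws 642
((595.4176635742188, 72.71424865722656), (30.40452003479004, 100.27031707763672), 80.24639892578125) 351 84.30990290138722 [186, 289]
((578.3701782226562, -20.283485412597656), (25.060298919677734, 100.02532196044922), 79.30709075927734) 279 84.42387231851399 [189, 322]
side bench z 2.833805032877106
grip 183 [ 544.11377056 -128.69233641  103.54551029] [ 0.53578099 -0.84435699] -44.19585569732884 36.98473801350333 [ 94.95308385 104.31803019 109.76584205]
base rect ((629.7178955078125, -2.864959716796875), (461.2192687988281, 238.3650360107422), 73.92935180664062)
jaws 591
((598.4784545898438, 74.9532699584961), (37.447471618652344, 98.77302551269531), 78.35767364501953) 257 87.21920340724469 [178, 327]
((582.4652709960938, -11.202465057373047), (42.82118225097656, 99.26592254638672), 79.11432647705078) 262 87.05669710935548 [198, 332]
((529.2462768554688, -105.5352783203125), (12.343891143798828, 73.34788513183594), 29.546531677246094) 62 82.04999928062571 [221, 323]
```

View pics/topc.png

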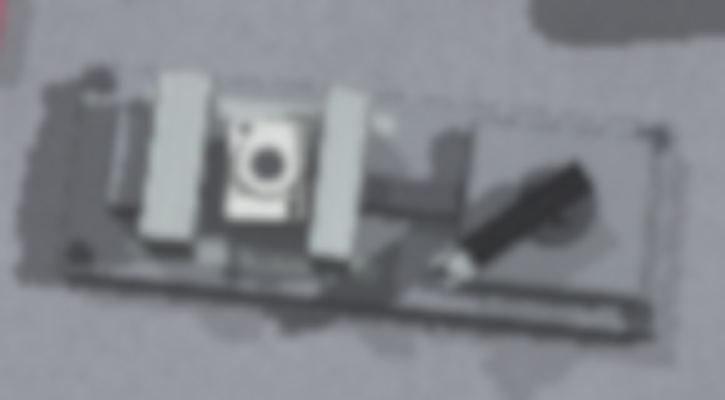

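View pics/sidec.png

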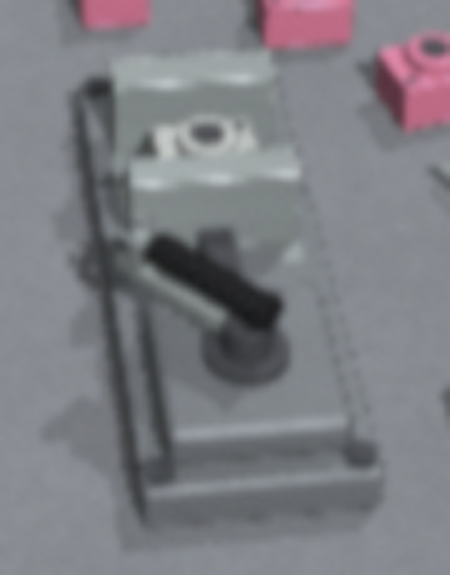

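The crops show the grip's pin end at about (346,209) in the top view and (314,215) in the side view, near the moving jaw. Its free end is just past the hub. Next I check the derived geometry and plan the IK.

```bash
cat >> h.py <<'E'
from scipy.spatial.transform import Rotation as Rt
th=np.radians(79.6); yb=np.array([np.cos(th),np.sin(th),0]); Z=np.array([0,0,1.])
A=np.array([555,-146.,96.]); d0=np.array([-.523,.852,0]); d0/=np.linalg.norm(d0)   # arm direction axis->hinge at start
def arm(phi): return Rt.from_rotvec([0,0,-phi]).apply(d0)      # clockwise by phi from the start
def ori(phi,flip=1):
    x=flip*arm(phi); z=-Z; return Rt.from_matrix(np.stack([x,np.cross(z,x),z],1)).as_rotvec()
L=60.;UP=4.
def tcp(theta,phi=0,dz=0,dr=0):
    a=arm(phi); return A+a*(80+dr-L*np.cos(theta))+Z*(L*np.sin(theta)+UP-manip.hold_point_z+dz)
E
python3 - <<'E'
from h import *
w=-d0; H=A+80*d0
print("H",H,"proj top/side",proj("top",np.array([H,A+16*w,A])),proj("side",np.array([H,A+16*w,A])))
P=np.load("pics/topP.npy"); 
S=np.zeros((400,640),bool);S[155:235,255:400]=1
q=P[S&(P[...,2]>50)&(P[...,2]<61)&(P[...,1]<-60)]; print("gearbox",len(q),cv2.minAreaRect(q[:,:2].astype(np.float32)))
q=P[S&(P[...,2]>66)&(P[...,2]<82)&(P[...,1]>0)]; 
ax=np.array([yb[1],-yb[0]])
for r in ((289,186),(322,189)): pass
z=P[...,2]; im=cv2.imread("pics/top0.png")
jw=S&(z>81)&(z<90)&(im.min(2)>90); s=(P[jw]-A)@yb; print(np.histogram(s,bins=np.arange(80,260,5)))
for f in (1,-1):
    for (t,p,dz) in ((0,0,80),(0,0,0),(.8,0,0),(1.66,0,0),(1.66,.9,0),(1.66,1.85,0),(1.66,2.1,0),(1.66,1.9,90)):
        j=manip.inverse_kinematics(tcp(t,p,dz),ori(p,f)); print(f,t,p,np.round(tcp(t,p,dz)),None if j is None else np.round(j,2))
for n,px in dict(can=(425,133),driver=(350,133)).items(): print(n,P[px[1],px[0]])
E
```

```text
H [513.14813331 -77.82066842  96.        ] proj top/side [[344.21752712 209.30058934]
 [371.35942008 190.00773603]
 [366.86762839 193.20056706]] [[315.81483474 213.28005551]
 [343.14210296 229.27780965]
 [338.43117037 226.5199657 ]]
gearbox 888 ((556.993896484375, -129.46194458007812), (142.14138793945312, 101.11199951171875), 79.89374542236328)
(array([ 0,  0,  0,  0,  0,  0,  0, 42, 51, 49, 51, 49,  3,  0,  0,  1,  0,
        0,  0,  1,  0,  0,  0,  0,  0, 28, 52, 53, 53, 55, 46, 28,  0,  0,
        0]), array([ 80,  85,  90,  95, 100, 105, 110, 115, 120, 125, 130, 135, 140,
       145, 150, 155, 160, 165, 170, 175, 180, 185, 190, 195, 200, 205,
       210, 215, 220, 225, 230, 235, 240, 245, 250, 255]))
1 0 0 [ 545. -129.  161.] [-0.08  0.57  0.43  1.77 -0.3   0.86  1.03]
1 0 0 [ 545. -129.   81.] [ 0.03  0.66  0.25  1.84 -0.25  0.67  0.98]
1 0.8 0 [ 535. -113.  124.] [-0.05  0.59  0.34  1.84 -0.28  0.75  0.99]
1 1.66 0 [510. -73. 141.] [-0.12  0.52  0.33  1.91 -0.24  0.74  0.9 ]
1 1.66 0.9 [584. -66. 141.] [-0.22  0.64  0.48  1.71 -0.37  0.87  0.07]
1 1.66 1.85 [ 637. -123.  141.]
[... 181 characters left out ...]
  1.22 -0.75]
-1 0 0 [ 545. -129.  161.] [-0.43  0.8   1.13  1.78 -0.81  1.11 -1.61]
-1 0 0 [ 545. -129.   81.] [-0.42  0.95  1.13  1.86 -1.01  1.05 -1.45]
-1 0.8 0 [ 535. -113.  124.] [-0.46  0.85  1.13  1.86 -0.89  1.06 -1.55]
-1 1.66 0 [510. -73. 141.] [-0.56  0.77  1.13  1.92 -0.84  1.02 -1.63]
-1 1.66 0.9 [584. -66. 141.] [ 0.24  0.61 -0.27  1.7   0.2   0.86  2.68]
-1 1.66 1.85 [ 637. -123.  141.] [ 0.14  0.69  0.02  1.52 -0.02  0.93  2.01]
-1 1.66 2.1 [ 640. -144.  141.] [ 0.13  0.7   0.1   1.5  -0.08  0.95  1.85]
-1 1.66 1.9 [ 638. -127.  231.] [ 0.06  0.61  0.18  1.41 -0.11  1.13  2.05]
can [ 705.41791415 -320.41822637  144.08454229]
driver [ 766.94751227 -120.03464221   21.24882742]
```

Both projections agree with the pictures to about 2 px, and the jaw gap of about 67 mm puts the bite near 1.8 rad of cranking. Now the grasp.

Run:
```python
from h import *
manip.movep(tcp(0,0,110),ori(0)); effector.set_gripper(60,force=15)
f0=np.array(status.get_force()); np.save("f0.npy",f0)
manip.line_to(tcp(0,0,20)); manip.line_to(tcp(0,0,0),rate=60)
print("f",np.round(status.get_force()-f0,1),status.get_tool_pos(),tcp(0))
effector.set_gripper(0,force=12)
print(status.get_gripper_width(),status.get_grip_force(),np.round(status.get_force()-f0,1),status.get_clock(),status.get_tool_pos())
p,d=snapshot("side");cv2.imwrite("pics/s1.png",cv2.resize(p[130:290,250:410],None,fx=3.5,fy=3.5))
```

```text
f [0.5 0.5 1.4] [ 544.33104356 -128.92268928   80.87115916] [ 544.53703333 -128.9551671    81.2       ]
19.92179405097207 12.00440302491188 [ 5.5  2.9 -1.7] 5.6833 [ 546.66385545 -127.73072095   81.34701804]
```

View pics/s1.png

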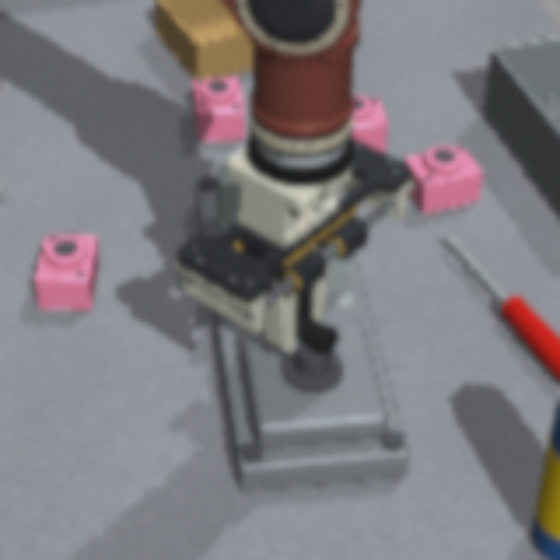

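The grip is held (width 19.9). Its true centre line is 2.6 mm off laterally, which shows as a 6 N side force. I'll shift the model by that much and swing the grip up, watching the side force.

```bash
cat >> h.py <<'E'
e0=np.array([.852,.523,0]); A=A+2.6*e0
f0=np.load("f0.npy")
def fr(phi=0):   # radial, clockwise-tangential, z
    f=np.array(status.get_force())-f0; a=arm(phi); return np.round([f@a,f@np.cross(a,Z),f[2]],1)
E
python3 - <<'E'
from h import *
manip.line_to(tcp(0),rate=30); print(fr(),status.get_tool_pos())
for t in (.15,.35,.55,.75,.95,1.15,1.35,1.5):
    manip.line_to(tcp(t),rate=70); p=np.array(status.get_tool_pos())
    f=fr(); print(t,f,np.round(p-tcp(t),1),round(status.get_clock(),1))
    if abs(f).max()>25: break
E
```

```text
[0.7 2.6 0.1] [ 546.68133154 -127.66431151   81.31611371]
0.15 [1.5 1.8 1.5] [-0.3  0.3  0.5] 6.3
0.35 [3.1 1.5 2.6] [-0.4  0.6  0.9] 6.6
0.55 [2.5 1.3 3.8] [-0.2  0.3  0.8] 6.9
0.75 [0.6 1.9 2.7] [ 0.  -0.   0.8] 7.2
0.95 [-0.7  1.2  2.7] [ 0.4 -0.6  0.8] 7.6
1.15 [-3.2  0.8  4.4] [ 1.  -1.3  0.9] 7.9
1.35 [-4.4  0.5  5.6] [ 1.6 -2.2  1.3] 8.2
1.5 [-5.5  0.3  7.4] [ 2.1 -2.9  1.8] 8.5
```

Run:
```python
from h import *
for t,dr in ((1.6,0),(1.66,0),(1.66,2),(1.66,4),(1.66,6),(1.66,8),(1.66,10),(1.66,12)):
    manip.line_to(tcp(t,dr=dr,dz=1.5),rate=40); p=np.array(status.get_tool_pos()); f=fr()
    q=p-A; print(t,dr,f,"lean r",round(q@d0-80,1),"tang",round(q@np.cross(d0,Z),1),"z",round(p[2],1),round(status.get_clock(),1))
    if f[0]<-17: break
for n in ("side","top"):
    p,d=snapshot(n); cv2.imwrite(f"pics/{n}2.png",p); np.save(f"pics/{n}2.npy",d)
a=cv2.imread("pics/side2.png")[100:260,240:400]; b=cv2.imread("pics/top2.png")[150:250,280:400]
cv2.imwrite("pics/c2.png",np.hstack([cv2.resize(a,(390,390)),cv2.resize(b,(400,390))]))
```

```text
1.6 0 [2.5 0.7 8.7] lean r 2.3 tang 0.2 z 143.4 8.8
1.66 0 [2.3 1.1 0.6] lean r 7.8 tang -0.9 z 141.5 9.0
1.66 2 [1.3 0.6 0.6] lean r 7.8 tang -0.5 z 142.1 9.3
1.66 4 [0.1 0.9 1.1] lean r 9.2 tang -0.0 z 142.5 9.5
1.66 6 [0.4 0.4 0.4] lean r 11.4 tang 0.0 z 142.5 9.8
1.66 8 [-0.1  0.1  0.9] lean r 13.5 tang 0.0 z 142.5 10.0
1.66 10 [0.2 0.3 0.8] lean r 15.5 tang 0.0 z 142.4 10.3
1.66 12 [0.2 0.3 0.5] lean r 17.5 tang 0.0 z 142.5 10.5
```

View pics/c2.png

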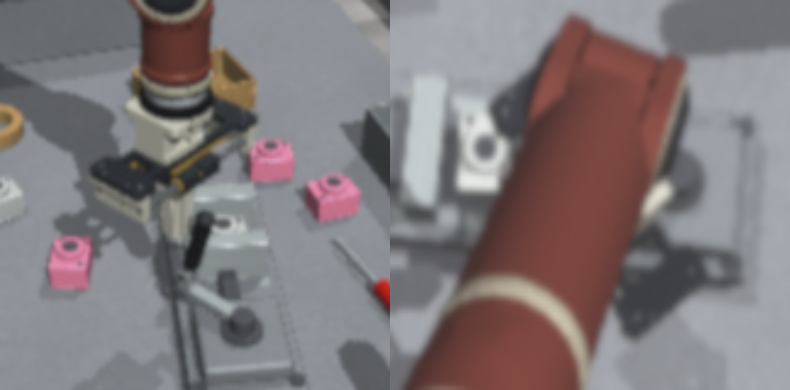

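Just short of the stop the grip slipped inward out of the light pinch. It now stands nearly upright at (200,245) in the crop's left half, with the fingers outside it. I'll go over it and push it home from the inside with shut fingers.

Run:
```python
from h import *
print(status.get_gripper_width())
def at(r,z): return A+d0*r+Z*(z-96)
manip.line_to(at(97,225)); effector.set_gripper(0,force=20)
manip.line_to(at(28,225)); manip.line_to(at(28,150)); f1=fr(); print("free",f1,status.get_clock())
for r in np.arange(40,92,1.5):
    manip.line_to(at(r,150),rate=40); f=fr()-f1; q=np.array(status.get_tool_pos())-A
    print(r,np.round(f,1),round(q@d0,1),round(q@np.cross(d0,Z),1))
    if f[0]<-14: break
print(status.get_clock())
```

```text
0.5600238983318422
free [0.1 0.4 1.3] 12.8167
40.0 [-1.2 -0.1  1.2] 39.4 0.4
41.5 [-3.1  0.1  2.6] 40.0 0.3
43.0 [-4.2  0.4  2.6] 42.2 0.2
44.5 [-3.2 -0.1  3.5] 44.5 0.1
46.0 [-3.7  0.4  2.7] 46.4 0.0
47.5 [-3.2  0.1  2.5] 47.9 -0.0
49.0 [-2.6 -0.8  2.1] 49.4 -0.0
50.5 [-3.8 -0.6  2.7] 50.8 -0.0
52.0 [-3.2 -0.1  2.2] 52.3 -0.0
53.5 [-3.4 -0.1  2.5] 53.8 -0.0
55.0 [-3.4  1.2  3. ] 55.3 -0.0
56.5 [-3.3  0.   0.8] 56.7 0.0
58.0 [-3.2  0.2  1.8] 58.2 0.0
59.5 [-3.5  0.3  1. ] 59.8 0.0
61.0 [-3.2 -1.   2.6] 61.2 0.0
62.5 [-2.9  0.8  2.3] 62.2 0.1
64.0 [-5.4  0.1  2.6] 63.3 0.1
65.5 [-4.8  0.5  3.2] 64.5 0.1
67.0 [-4.7 -0.3  3.5] 65.8 0.1
68.5 [-5.4 -0.6  3.7] 67.2 0.1
70.0 [-6.3  0.6  2.8] 67.5 0.1
71.5 [-8.4  0.2  1.7] 67.6 0.1
73.0 [-10.8   0.4  -0.9] 67.7 0.1
74.5 [-13.5  -0.6  -2.4] 67.8 0.1
76.0 [-15.    1.   -4.7] 67.9 0.1
19.2667
```

The hard stop shows clearly: the position holds at r≈67.5 while the force climbs to 15 N, and the geometry matches a grip leaning 5° out. Next I regrasp the standing grip firmly and crank.

```bash
cat >> h.py <<'E'
def ct(phi,dr=1.5): return tcp(1.66,phi,dz=-4,dr=dr)
E
python3 - <<'E'
from h import *
def at(r,z): return A+d0*r+Z*(z-96)
manip.line_to(at(45,150)); manip.line_to(at(45,225))
effector.set_gripper(60,force=35)
manip.line_to(at(86,225)); manip.line_to(ct(0),rate=120); 
np.save("f0.npy",np.array(status.get_force())); print(status.get_force())
effector.set_gripper(0,force=35)
import h; h.f0=np.load("f0.npy")
print(status.get_gripper_width(),status.get_grip_force(),fr(),status.get_clock())
for phi in np.arange(.08,.81,.08):
    manip.line_to(ct(phi),ori(phi),rate=60); f=fr(phi); q=np.array(status.get_tool_pos())-A; a=arm(phi)
    print(round(phi,2),f,"r",round(q@a,1),"lag",round(phi*86-86*np.arctan2(q@np.cross(d0,Z),q@d0),1),round(status.get_gripper_width(),1),round(status.get_clock(),1))
    if abs(f).max()>25: break
E
```

```text
[0.43884201 1.00262296 0.49519435]
19.500604617116707 35.00010788440704 [ 0.1 -0.  -0.6] 23.3667
0.08 [0.1 0.2 1.3] r 86.7 lag -0.2 19.5 23.6
0.16 [-1.5 -2.1  1.7] r 86.6 lag 0.4 19.2 23.9
0.24 [-0.8 -2.   2.3] r 86.6 lag 0.4 19.5 24.2
0.32 [-2.6 -2.7  2.2] r 86.6 lag 0.3 20.0 24.4
0.4 [-1.9 -2.9  3.6] r 86.6 lag 0.3 20.0 24.7
0.48 [-1.6 -3.   3. ] r 86.5 lag 0.3 19.5 25.0
0.56 [-1.4 -3.3  2.7] r 86.5 lag 0.3 19.6 25.2
0.64 [-2.8 -3.4  3.7] r 86.5 lag 0.3 19.5 25.5
0.72 [-2.7 -4.   3.6] r 86.4 lag 0.3 19.8 25.8
0.8 [-3.5 -4.1  3.8] r 86.4 lag 0.3 19.1 26.0
```

Run:
```python
from h import *
for phi in np.arange(.88,1.45,.08):
    manip.line_to(ct(phi),ori(phi),rate=60); f=fr(phi); q=np.array(status.get_tool_pos())-A; a=arm(phi)
    print(round(phi,2),f,"Mz",round(status.get_torque()[2],3),"r",round(q@a,1),"lag",round(phi*86-86*np.arctan2(q@np.cross(d0,Z),q@d0),1),round(status.get_gripper_width(),1),round(status.get_clock(),1))
    if abs(f[1])>10: break
for n in ("side","top"):
    p,d=snapshot(n); cv2.imwrite(f"pics/{n}3.png",p); np.save(f"pics/{n}3.npy",d)
a=cv2.imread("pics/side3.png")[110:270,250:410]; b=cv2.imread("pics/top3.png")[150:250,260:380]
cv2.imwrite("pics/c3.png",np.hstack([cv2.resize(a,(390,390)),cv2.resize(b,(400,390))]))
```

```text
0.88 [-3.1 -3.   4.7] Mz -0.347 r 86.3 lag 0.4 19.7 26.3
0.96 [-3.2 -3.6  3.7] Mz -0.348 r 86.3 lag 0.4 19.2 26.6
1.04 [-4.3 -2.1  4.3] Mz -0.338 r 86.2 lag 0.5 19.7 26.8
1.12 [-5.  -3.6  4.7] Mz -0.381 r 86.2 lag 0.5 19.3 27.1
1.2 [-5.  -2.9  4. ] Mz -0.333 r 86.1 lag 0.5 19.6 27.4
1.28 [-5.8 -3.   4.6] Mz -0.367 r 86.1 lag 0.5 19.3 27.6
1.36 [-5.  -2.4  5. ] Mz -0.312 r 86.0 lag 0.5 19.7 27.9
1.44 [-5.1 -2.9  6.3] Mz -0.283 r 86.0 lag 0.6 19.6 28.2
```

View pics/c3.png

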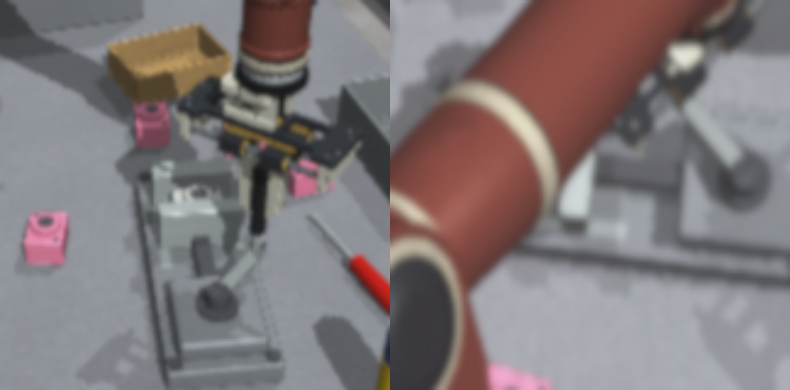

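The grip stands upright, seen from (262,235) to (255,160) in the left crop, and the jaw is approaching the block. I'll regrasp once to clear side force and twist, then take fine steps with force and moment readings.

Run:
```python
import h
from h import *
phi=1.44
effector.set_gripper(40,force=35); manip.dwell(.2)
h.f0=np.array(status.get_force()); m0=np.array(status.get_torque()); np.save("f0.npy",h.f0); np.save("m0.npy",m0)
print("free",h.f0,m0,np.array(status.get_tool_pos())-ct(phi)); effector.set_gripper(0,force=35); print(fr(phi),np.round(status.get_torque()-m0,3),status.get_clock())
while phi<1.74:
    phi+=.03; manip.line_to(ct(phi,.5),ori(phi),rate=40); f=fr(phi)
    print(round(phi,2),f,"Mz",round(status.get_torque()[2]-m0[2],3),round(status.get_clock(),1))
    if f[1]<-8: break
```

```text
free [-0.22736177 -1.00015368  0.24906565] [-0.06739652  0.09182732 -0.04346354] [ 0.0327048  -0.03497729  0.00546465]
[-0.5 -2.7  0.8] [0.197 0.266 0.034] 29.5083
1.47 [ 2.8 -3.8  2. ] Mz 0.099 29.8
1.5 [ 2.9 -3.8  1.6] Mz 0.014 30.0
1.53 [ 4.3 -3.4  2.3] Mz 0.024 30.3
1.56 [ 3.  -4.   2.4] Mz -0.008 30.5
1.59 [ 4.2 -5.   1.8] Mz -0.002 30.8
1.62 [ 3.6 -4.8  1.6] Mz -0.003 31.0
1.65 [ 3.  -4.8  2. ] Mz -0.036 31.3
1.68 [ 3.3 -5.4  0.9] Mz -0.073 31.5
1.71 [ 3.5 -3.9  2.5] Mz -0.06 31.8
1.74 [ 3.4 -4.5  1.6] Mz -0.088 32.0
```

```bash
cat >> h.py <<'E'
def avg(phi,n=5):
    F=[];M=[]
    for _ in range(n): manip.dwell(.03); F.append(fr(phi)); M.append(status.get_torque()[2])
    return np.round(np.mean(F,0),2),round(np.mean(M)-np.load("m0.npy")[2],3)
E
python3 - <<'E'
from h import *
phi=1.74
while phi<2.2:
    phi+=.02; manip.line_to(ct(phi,.5),ori(phi),rate=40); f,m=avg(phi)
    print(round(phi,2),f,"Mz",m,round(status.get_clock(),1))
    if f[1]<-7: break
E
```

```text
1.76 [ 3.3  -6.22  1.78] Mz 0.085 32.4
1.78 [ 1.98 -7.62  3.04] Mz 0.329 32.8
```

The force and moment rise together at 1.76–1.78 rad, so this is the bite. I'll let go, regrasp without twist, and nip up by total torque: (5.5 + 3.5 N) × 86 mm ≈ 0.78 Nm, or about 25 N of clamping.

Run:
```python
import h
from h import *
phi=1.78; o=ori(phi)
effector.set_gripper(40,force=35); manip.dwell(.2)
manip.line_to(ct(phi-.02,.5),o,rate=40); manip.dwell(.2)
h.f0=np.array(status.get_force()); np.save("f0.npy",h.f0); np.save("m0.npy",np.array(status.get_torque()))
effector.set_gripper(0,force=35); phi-=.02; f,m=avg(phi); print("closed",f,m,status.get_clock())
while phi<1.9:
    f,m=avg(phi); T=-f[1]*.086+m; q=np.array(status.get_tool_pos())-A
    ang=np.arctan2(q@np.cross(d0,Z),q@d0); print(round(phi,3),f,"Mz",m,"T",round(T,3),"ang",round(ang,4),round(status.get_clock(),1))
    if T>.77 or f[1]<-9.3: break
    phi+=.005; manip.line_to(ct(phi,.5),o,rate=40)
```

```text
closed [-0.9  -2.32  0.78] 0.007 34.7
1.76 [-0.96 -2.92  1.16] Mz 0.008 T 0.259 ang 1.7532 34.9
1.765 [-1.1  -4.52  2.48] Mz -0.032 T 0.357 ang 1.7539 35.3
1.77 [-1.16 -5.74  3.06] Mz -0.036 T 0.458 ang 1.7544 35.7
1.775 [-2.06 -6.46  3.52] Mz -0.027 T 0.529 ang 1.7541 36.1
1.78 [-2.04 -7.5   3.94] Mz -0.018 T 0.627 ang 1.7548 36.5
1.785 [-2.22 -7.86  4.46] Mz -0.022 T 0.654 ang 1.7551 37.0
1.79 [-2.66 -8.7   4.12] Mz -0.025 T 0.723 ang 1.7551 37.4
1.795 [-2.58 -9.3   5.44] Mz -0.024 T 0.776 ang 1.7558 37.8
```

The crank stands still at up to 9.3 N, against about 5 N when running free, so the block is held at roughly 25 N. I'll release, retreat and check.

Run:
```python
from h import *
phi=1.77; o=ori(phi)
effector.set_gripper(50); p=np.array(status.get_tool_pos()); manip.line_to(p+Z*110,rate=120)
manip.movep([450,200,300],o); manip.dwell(.3)
print(status.get_clock())
for n in ("side","top"):
    p,d=snapshot(n); cv2.imwrite(f"pics/{n}4.png",p); np.save(f"pics/{n}4.npy",d)
a=cv2.imread("pics/side4.png")[155:275,280:400]; b=cv2.imread("pics/top4.png")[140:230,260:390]
cv2.imwrite("pics/c4.png",np.hstack([cv2.resize(a,(300,300),interpolation=2),cv2.resize(b,(433,300),interpolation=2)]))
P=cloud("side",np.load("pics/side4.npy")); im=cv2.imread("pics/side4.png"); z=P[...,2]
q=P[(im.max(2)<70)&(z>110)&(z<210)&(abs(P[...,0]-635)<70)&(abs(P[...,1]+120)<70)]
print(len(q)); m=q.mean(0);w=np.linalg.svd(q-m,full_matrices=0)[2][0]; w*=np.sign(w[2]); a=arm(1.76)
print(m,w,"fold angle",np.pi/2+np.arctan2(w@a,w[2]),q[:,2].max())
P=cloud("top",np.load("pics/top4.npy")); im=cv2.imread("pics/top4.png"); z=P[...,2]
s=(P-A)@yb; S=(z>81)&(z<90)&(s>100)&(s<260)&(abs((P-A)@np.cross(yb,Z))<40); print(np.histogram(s[S],bins=np.arange(120,250,5)))
S=(z>69)&(z<79)&(s>140)&(s<215)&(abs((P-A)@np.cross(yb,Z))<45)&(im.min(2)>150);print(S.sum(),cv2.minAreaRect(P[S][:,:2].astype(np.float32)))
```

```text
41.2417
173
[ 635.43431192 -118.5200782   161.18184861] [0.10991571 0.06914566 0.99153286] fold angle 1.6984478186923013 197.8340129995658
(array([ 0,  0,  5, 37, 35, 37, 42, 31,  0,  0,  0,  1,  0,  0,  0,  0,  0,
       34, 34, 41, 36, 39, 43,  5,  0]), array([120, 125, 130, 135, 140, 145, 150, 155, 160, 165, 170, 175, 180,
       185, 190, 195, 200, 205, 210, 215, 220, 225, 230, 235, 240, 245]))
118 ((590.4755249023438, 26.431440353393555), (70.57350158691406, 75.09559631347656), 77.35326385498047)
```

View pics/c4.png

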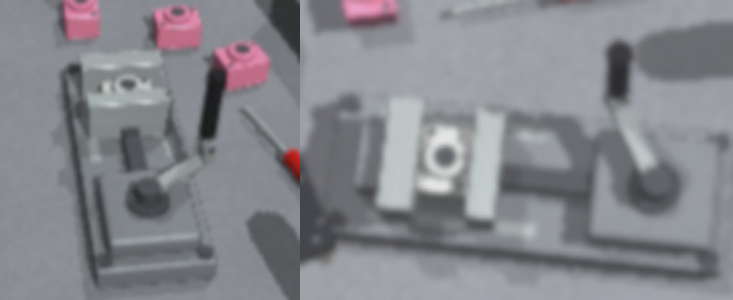

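The pictures show the grip standing up at (212,100) in the left crop, with a measured fold of about 1.66–1.70 rad. The block sits square at (443,155) in the right crop, filling the roughly 45 mm jaw gap. The gripper is clear, so I'm handing in.

```bash
python3 -c "
from workcell import manip
print(manip.hand_in())"
```

```text
the job is handed in; nothing more can be done
None
```

I handed the job in at about 41 s of the robot's clock: the grip stands up at its stop, and the block is clamped square at roughly 25 N (estimated from the crank force). The arm was clear and never went near the bystanders, but the hand-in gave no verdict.

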